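# Pack the full shot tin

### The job

Two identical red-brown shot tins stand on the table, one full of lead and the other almost empty. Lift each in turn a good hand's breadth (8 to 10 cm) to feel which is heavier, setting the first down again before you take up the other. Only after both have been felt, put the heavier one flat in the empty compartment of the green tackle tray, with the lighter one left standing where it was at first; set the tins down rather than drop them, and do not disturb the blue spool in the tray.

Things in the scene. Friction and masses are not known exactly. Their poses are not given: they have to be found in the camera images.
- tin_p: Round closed red-brown tin, 51 mm diameter, 19 mm high, lid fixed, standing flat on the table. Origin: centre of its underside, z up its axis. It looks exactly like the other tin; one of the two is packed with lead and weighs 0.3 to 0.4 kg, the other is nearly empty and weighs 0.05 to 0.1 kg; it cannot be seen which. Grasp across its diameter from above.
- tin_q: Round closed red-brown tin, 51 mm diameter, 19 mm high, lid fixed, standing flat on the table. Origin: centre of its underside, z up its axis. It looks exactly like the other tin; one of the two is packed with lead and weighs 0.3 to 0.4 kg, the other is nearly empty and weighs 0.05 to 0.1 kg; it cannot be seen which. Grasp across its diameter from above.
- tray_slot (a point): Centre of the inner floor of the green tackle tray's empty compartment, 3 mm above the table. The tray is fixed, 120 (x) by 232 (y) by 15 mm high, walls and floor 3 mm, one wall across its middle; this compartment, on the tray's +y side, is 114 (x) by about 111 mm (y) inside. Axes are the tray's: z up, -y towards the spool's compartment.
- blue_spool: Blue spool of fishing line, 64 mm diameter, 23 mm high, lying flat in the other compartment of the tray. Origin: centre of its underside. Not to be disturbed.
Mind the look-alikes: they are no part of the job. What is shaped like the tin_q but purple or turquoise is not meant.

How it is judged:
On the way, in this order (a step that is already met when the one before it is completed fails the run):
1. the lighter tin is lifted at least 40 mm clear of the table while the heavier one stands (the heavier presses on its support with over 2 N, the lighter with under 1 N) (((height (world z) of tin_p above 0.04 m and contact force between tin_q and anything else above 2 N) or (height (world z) of tin_q above 0.04 m and contact force between tin_p and anything else above 2 N))), for 0.2 s.
2. after that, the heavier tin is lifted at least 40 mm clear of the table while the lighter one stands (((height (world z) of tin_p above 0.04 m and height (world z) of tin_q below 0.02 m and contact force between tin_q and anything else below 2 N) or (height (world z) of tin_q above 0.04 m and height (world z) of tin_p below 0.02 m and contact force between tin_p and anything else below 2 N))), for 0.2 s.
At the end, for the whole second after the job is handed in: The heavier tin lies flat (within 7 degrees) on the floor of the tray's empty compartment, anywhere within its walls; the lighter tin stands flat within 30 mm of where it stood at the start; both are at rest (((x of tin_p in the frame of tray_slot between -0.034 and 0.034 m and y of tin_p in the frame of tray_slot between -0.034 and 0.034 m and z of tin_p in the frame of tray_slot below 0.006 m and contact force between tin_p and anything else above 2 N and distance of tin_q from where it was at the start of the episode below 0.03 m and angle between each of tin_p, tin_q's own z axis and vertical below 0.12 rad and linear speed of each of tin_p, tin_q below 0.02 m/s) or (x of tin_q in the frame of tray_slot between -0.034 and 0.034 m and y of tin_q in the frame of tray_slot between -0.034 and 0.034 m and z of tin_q in the frame of tray_slot below 0.006 m and contact force between tin_q and anything else above 2 N and distance of tin_p from where it was at the start of the episode below 0.03 m and angle between each of tin_q, tin_p's own z axis and vertical below 0.12 rad and linear speed of each of tin_q, tin_p below 0.02 m/s))); the robot touches nothing.
It fails at once if the blue spool is moved more than 20 mm (distance of blue_spool from where it was at the start of the episode above 0.02 m).
It fails at once if a tin is dropped: it is out of the fingers with its underside more than 50 mm above the table (height (world z) of tin_p above 0.05 m and contact force between the fingers and tin_p below 0.05 N).
It fails at once if a tin is dropped: it is out of the fingers with its underside more than 50 mm above the table (height (world z) of tin_q above 0.05 m and contact force between the fingers and tin_q below 0.05 N).
It also fails if it takes over 67 s, if anything falls off the work surface, if the arm or the gripper's body presses on something with over 40 N, if the wrist force passes 120 N, or if a joint passes its speed limit or range.

### The arm

A 6-joint arm with a two-finger parallel gripper is mounted at the origin on a cart in front of the work surface, level with it; the furniture and walls round the work are solid. World frame = base frame: x ahead of the robot, y to its left, z up, the work surface at z = 0. Lengths are in m, angles in rad, forces in N, time in s.
With the tool pointing down it reaches from about 0.35 to 0.925 m from the base axis. Payload 6.4 kg.
Tool frame: the origin (TCP) lies at the very end of the fingers, on their centre line; the grasp point (between the pads) lies 19 mm behind it; z points along the fingers, y is the line along which they close (so a half turn about z gives the same grasp; the last joint's range is limited). The gripper opens to 94 mm and grips with 3 to 60 N. Pads are 16 mm wide; open, the fingers measure 119 mm over their backs; the gripper's body (75 mm by 177 mm) begins 78 mm behind the grasp point.
Start: joints at [1.17, 0.245, 1.558, -0, 1.339, -0.174], TCP at [0.146, 0.633, 0.169] pointing down, gripper open.
Joint ranges: [-3.13, 3.13], [-1.02, 2.26], [0.13, 2.54], [-0.95, 4.09], [0.21, 2.88], [-2.74, 2.74]. Speed limits (rad/s): [2.57, 2.57, 3.14, 3.14, 3.14, 3.14].

### API

Orientations are given as a rotation vector (axis times angle).
In Python, from plant import bot, effector, solver, grab_frame, order, regions_of, mark_of, readout gives the robot as it stands. Calls block until the motion is done:
- bot.goto(position, orientation): joint-space move of the TCP to a pose.
- bot.servo_line(position, rotation=None, speed=0.15, f_stop=None): straight line of the TCP; rotation=None keeps the orientation; speed is the mean speed in m/s. With f_stop (N) it stops when the force on the tool has changed by that much, and returns True; else False.
- bot.movej(angles): joint-space move.
- effector.move_gripper(opening): finger opening in m; the grip force is fixed at half the most; returns when the fingers have stopped.
- bot.sleep(seconds).
- solver.ik(position, orientation): joint angles nearest the present ones, or None.
- grab_frame(name): name is "side" or "top" or "wrist"; returns a dict with "pixels" (480x640x3 uint8, red, green, blue), "range_z" (480x640 float32, m along the optical axis (not along the pixel's ray), 0 where there is no reading), "vertical_fov" (degrees; the focal length in pixels is half the picture's height over the tangent of half this angle, whatever the lens; pixels are square), "cx", "cy" (the principal point, pixels), "distortion" ([k1, k2, p1, p2, k3] as OpenCV has them; the pictures are not rectified), "position" and "rotation" of the camera in the world; the wrist camera has in their place "mount" (4x4, takes a point from camera to tool coordinates, whose origin is the TCP and whose axes are the flange's). Camera axes: x right, y up, looking along -z (the intrinsics and any distortion apply to the point x, -y, -z); pixel columns grow to the right and rows downward; lengths in m; the calibration is good to about 2 mm. A picture is of the moment at which its call begins: read the wrist's pose just before it.
A pose or a line that the arm cannot do raises bot.MotionError and nothing moves.
- order.hand_in(): hands the job in; it is judged then, once.
Trained networks look in a picture, given as the dict that the camera call returned (one of the last four; its "shot" number tells which), for a name from the list of things; names that differ only in an ending like _2 or _b are one class to them, and where a whole thing is asked for, a point or a joint stands for the part that bears it (a point fixed in the world has none). Each returns a list of dicts, best first, with "score" (0 to 1); they miss things now and then, are a little off and sometimes report something else, mostly with a low value. They report only what shows in the picture. A call takes as long as a camera call. They do not tell look-alikes from the thing itself.
- regions_of(target, picture): "pixels" (480x640 bool, what is visible of it).
- mark_of(target, picture): "at" ([x, y, z] in m, in the coordinates of the camera as it stood for that picture, good to about 4 mm: a listed point, or the origin of a listed thing).
Readings, each from a call of its own:
- readout.get_t(): time.
- readout.get_joint_positions(): joint angles.
- readout.get_joint_velocities(): joint speeds.
- readout.get_joint_efforts(): joint torques, N m.
- readout.get_eef_pos(): TCP position.
- readout.get_ee_rot(): TCP orientation.
- readout.get_force(): force on the tool from outside, world axes, zero at the start.
- readout.get_wrist_torque(): the same for the moment, N m.
- readout.get_finger_gap(): finger opening in m.
- readout.get_finger_force(): force on a finger pad.
Only numpy, scipy, OpenCV 4.12 (cv2) and the standard library are available. Lean on these libraries where they do the work, as an engineer would, in place of code of your own. Each camera call takes 0.05 s, during which the arm holds its last target. There are 200 camera calls.

## Working session

There is one attempt and no reset: what is moved stays moved. The work goes in short steps, each a Python script; the robot and the scene stay as the last script left them, time stands still between calls to the robot, and variables do not carry over. Pictures are saved under pics/ and viewed, at most 10 in all, crops included, and the job is handed in when it is done.

```bash
mkdir -p pics
cat > h.py <<'E'
import numpy as np, cv2
from plant import bot, effector, solver, grab_frame, order, regions_of, mark_of, readout
from scipy.spatial.transform import Rotation as R
def campose(f, tcp=None, rot=None):
    if "mount" in f:
        T=np.eye(4);T[:3,:3]=R.from_rotvec(rot).as_matrix();T[:3,3]=tcp;T=T@np.array(f["mount"]);return T[:3,:3],T[:3,3]
    r=np.array(f["rotation"])
    r=r if r.shape==(3,3) else R.from_rotvec(r).as_matrix()
    return r,np.array(f["position"])
def K(f):
    F=240/np.tan(np.radians(f["vertical_fov"])/2); return np.array([[F,0,f["cx"]],[0,F,f["cy"]],[0,0,1.]])
def world(f,uv,Rm,p):
    uv=np.atleast_2d(uv).astype(float)
    z=f["range_z"][uv[:,1].astype(int),uv[:,0].astype(int)]
    n=cv2.undistortPoints(uv.reshape(-1,1,2),K(f),np.array(f["distortion"],float)).reshape(-1,2)
    return (np.c_[n[:,0]*z,-n[:,1]*z,-z])@Rm.T+p, z
E
python3 - <<'E'
from h import *
for c in("top","side"):
    f=grab_frame(c); cv2.imwrite(f"pics/{c}0.png",f["pixels"][...,::-1]); Rm,p=campose(f)
    print(c,p,np.shape(f["rotation"]))
    for n in("tin_p","tray_slot","blue_spool"):
        for d in mark_of(n,f): print(n,round(d["score"],2),np.round(Rm@d["at"]+p,3))
    for n in("tin_p","tray_slot","blue_spool"):
        for d in regions_of(n,f):
            v,u=np.nonzero(d["pixels"]); w,z=world(f,np.c_[u,v],Rm,p); w=w[z>0]
            print("reg",n,round(d["score"],2),len(u),u.mean().round(),v.mean().round(),w.mean(0).round(3),w.min(0).round(3),w.max(0).round(3),f["pixels"][v,u].mean(0).round())
print(readout.get_ee_rot(),readout.get_t())
E
```

```text
top [ 0.38045977 -0.04622699  1.04322401] (3,)
tin_p 0.74 [ 0.55   0.111 -0.002]
tin_p 0.66 [ 0.552 -0.001 -0.002]
tin_p 0.62 [0.456 0.162 0.001]
tin_p 0.61 [ 0.447  0.005 -0.005]
tray_slot 0.93 [ 0.587 -0.195  0.   ]
blue_spool 0.69 [ 0.631 -0.306  0.005]
reg tin_p 0.9 550 279.0 295.0 [0.444 0.005 0.017] [ 0.419 -0.02  -0.004] [0.471 0.03  0.024] [163.  80.  60.]
reg tin_p 0.88 576 198.0 288.0 [0.457 0.162 0.017] [ 0.432  0.136 -0.003] [0.482 0.188 0.024] [155.  74.  55.]
reg tin_p 0.86 505 283.0 242.0 [ 0.55  -0.001  0.018] [ 0.525 -0.026 -0.001] [0.579 0.022 0.024] [147.  85. 172.]
reg tin_p 0.69 490 227.0 240.0 [0.551 0.11  0.018] [0.527 0.087 0.013] [0.577 0.133 0.024] [ 41. 177. 168.]
reg tray_slot 0.63 6039 400.0 219.0 [ 0.601 -0.239  0.005] [ 0.515 -0.372 -0.005] [ 0.693 -0.119  0.028] [ 73. 171.  94.]
side [ 0.37421911 -0.81234087  0.64683511] (3,)
tin_p 0.83 [0.459 0.167 0.002]
tin_p 0.72 [ 0.443  0.01  -0.001]
tin_p 0.63 [ 0.545  0.109 -0.001]
tin_p 0.58 [ 0.554 -0.003  0.004]
blue_spool 0.86 [ 0.632 -0.301  0.004]
reg tin_p 0.91 422 317.0 205.0 [0.549 0.108 0.015] [ 0.526  0.084 -0.002] [0.575 0.173 0.022] [ 14. 116. 111.]
reg tin_p 0.87 505 329.0 237.0 [ 0.549 -0.004  0.015] [ 0.525 -0.026 -0.002] [0.581 0.052 0.022] [ 90.  42. 111.]
reg tin_p 0.64 391 270.0 199.0 [0.457 0.156 0.015] [ 0.432  0.137 -0.002] [0.482 0.2   0.022] [106.  45.  31.]
reg tin_p 0.63 514 274.0 243.0 [0.443 0.    0.016] [ 0.418 -0.022 -0.   ] [0.469 0.054 0.022] [108.  46.  32.]
reg tray_slot 0.82 7534 396.0 326.0 [ 0.603 -0.245  0.006] [ 0.515 -0.373 -0.002] [ 0.694 -0.118  0.026] [ 27. 111.  51.]
reg blue_spool 0.78 1456 427.0 343.0 [ 0.632 -0.307  0.021] [ 0.603 -0.334  0.   ] [ 0.674 -0.263  0.03 ] [38. 62. 78.]
reg blue_spool 0.16 530 274.0 244.0 [0.443 0.    0.015] [ 0.418 -0.022 -0.001] [0.472 0.056 0.022] [108.  47.  33.]
[3.55456302e-01 3.12137914e+00 1.75919128e-05] 0.7
```

```bash
python3 -c "
import cv2
a=cv2.imread('pics/top0.png');b=cv2.imread('pics/side0.png')
cv2.imwrite('pics/crop.png',cv2.resize(a[190:340,160:310],None,fx=4,fy=4,interpolation=cv2.INTER_CUBIC))"
```

```text
(no output)
```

View pics/top0.png

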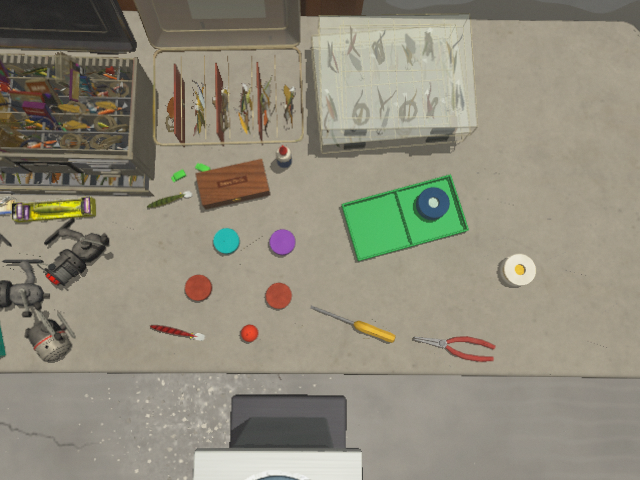

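View pics/crop.png

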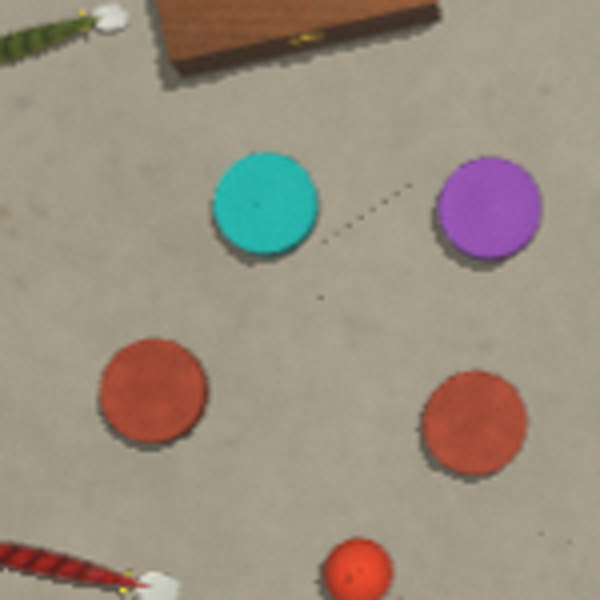

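View pics/side0.png

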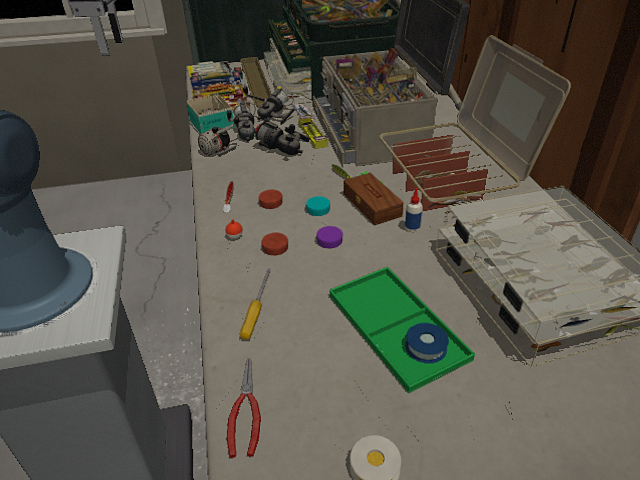

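The red-brown tins are at top px (198,288) and (278,296). Things that could be mistaken for them are the turquoise disc (227,240), the purple disc (282,242) and the red bobber (250,333). The crop confirms that only the first two are red-brown tins. The tray's empty compartment is around (375,225) and the spool is at (433,203).

```bash
cat >> h.py <<'E'
DOWN=np.array([0,np.pi,0])
def yaw(a): return (R.from_euler("z",a)*R.from_rotvec(DOWN)).as_rotvec()
def grasp(x,y,rot=DOWN,z=0.004,up=0.13):
    effector.move_gripper(0.075)
    bot.goto([x,y,up],rot)
    print("stop",bot.servo_line([x,y,z],speed=0.1,f_stop=8))
    effector.move_gripper(0.0)
    print("gap",readout.get_finger_gap(),"ff",readout.get_finger_force(),"z",readout.get_eef_pos())
def lift(x,y,h=0.09):
    z0=readout.get_eef_pos()[2]
    bot.servo_line([x,y,z0+h],speed=0.08); bot.sleep(.4)
    F=np.mean([readout.get_force() for _ in range(3)],0)
    print("F",F,"gap",readout.get_finger_gap(),"t",readout.get_t()); return z0,F
E
python3 - <<'E'
from h import *
# tray fit from the top picture
f=grab_frame("top"); Rm,p=campose(f); d=regions_of("tray_slot",f)[0]
v,u=np.nonzero(d["pixels"]); w,z=world(f,np.c_[u,v],Rm,p); w=w[z>0]
r=cv2.minAreaRect(w[:,:2].astype(np.float32)); print(r,cv2.boxPoints(r).round(3).tolist())
x,y=.457,.162
bot.goto([x,y,.17],DOWN); print("F0",readout.get_force())
grasp(x,y); z0,F=lift(x,y)
E
```

```text
((0.6073707342147827, -0.2486383467912674), (0.12709060311317444, 0.24065807461738586), 16.638925552368164) [[0.5120000243186951, -0.15199999511241913], [0.5809999704360962, -0.38199999928474426], [0.703000009059906, -0.34599998593330383], [0.6340000033378601, -0.11500000208616257]]
F0 [ 0.14851274  0.67178651 -0.11291316]
stop False
gap 0.0004609433441156118 ff 0.0 z [0.45695459 0.16200367 0.00397125]
F [-0.41585304 -0.34613931 -0.91537994] gap 0.0004076364920813988 t 7.9
```

Run:
```python
from h import *
tcp,rot=readout.get_eef_pos(),readout.get_ee_rot()
f=grab_frame("wrist"); Rm,p=campose(f,tcp,rot); print(tcp,rot)
for d in regions_of("tin_p",f):
    v,u=np.nonzero(d["pixels"]); w,z=world(f,np.c_[u,v],Rm,p); w=w[z>0]
    print("reg",round(d["score"],2),len(u),u.mean().round(),v.mean().round(),np.median(w,0).round(3),f["pixels"][v,u].mean(0).round())
g=grab_frame("top"); Rm,p=campose(g)
for d in regions_of("tin_p",g):
    v,u=np.nonzero(d["pixels"]); w,z=world(g,np.c_[u,v],Rm,p); w=w[z>0]
    print("top",round(d["score"],2),len(u),u.mean().round(),v.mean().round(),w.mean(0).round(3),g["pixels"][v,u].mean(0).round())
cv2.imwrite("pics/w1.png",np.hstack([cv2.resize(f["pixels"],(400,300)),cv2.resize(g["pixels"],(400,300))])[...,::-1])
```

```text
[0.45694381 0.16200204 0.0938551 ] [-5.93906584e-05 -3.14138181e+00 -3.54652275e-05]
reg 0.93 4187 115.0 220.0 [0.44  0.008 0.018] [143.  71.  58.]
reg 0.83 1166 260.0 330.0 [0.531 0.112 0.018] [ 43. 132. 129.]
reg 0.82 3570 322.0 239.0 [0.454 0.162 0.018] [128.  50.  38.]
reg 0.82 3472 126.0 347.0 [0.545 0.003 0.018] [106.  50. 135.]
top 0.91 517 282.0 242.0 [ 0.55  -0.001  0.018] [154.  90. 180.]
top 0.78 530 227.0 241.0 [0.55  0.109 0.019] [ 43. 182. 172.]
top 0.6 542 279.0 295.0 [0.443 0.005 0.018] [171.  82.  62.]
top 0.54 87 197.0 297.0 [0.438 0.163 0.017] [97. 53. 43.]
```

View pics/w1.png

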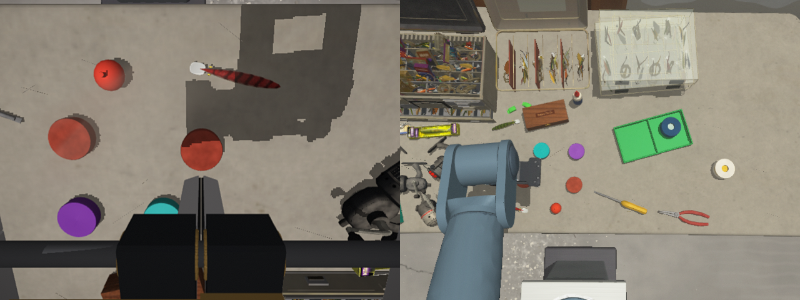

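```bash
cat >> h.py <<'E'
def tins_wrist(save=None):
    tcp,rot=readout.get_eef_pos(),readout.get_ee_rot()
    f=grab_frame("wrist"); Rm,p=campose(f,tcp,rot)
    print("tcp",np.round(tcp,4),"px of tcp/below:",[np.round(cv2.projectPoints((Rm.T@(np.array(q)-p)*[1,-1,-1]).reshape(1,1,3),np.zeros(3),np.zeros(3),K(f),np.array(f["distortion"],float))[0].ravel()) for q in (tcp,[tcp[0],tcp[1],.019])])
    for d in regions_of("tin_p",f):
        if d["score"]<.4: continue
        v,u=np.nonzero(d["pixels"]); w,z=world(f,np.c_[u,v],Rm,p); k=(z>0)&(abs(w[:,2]-.018)<.004); w=w[k]
        if len(w)<20: continue
        c,r=cv2.minEnclosingCircle(w[:,:2].astype(np.float32))
        print("reg",round(d["score"],2),len(u),u.mean().round(),v.mean().round(),"c",np.round(c,4),"r",round(r,4),f["pixels"][v,u].mean(0).round())
    if save: cv2.imwrite(save,f["pixels"][...,::-1])
    return f,Rm,p
E
python3 - <<'E'
from h import *
f,Rm,p=tins_wrist()
uv=np.array([[322,v] for v in range(200,330,10)]); w,z=world(f,uv,Rm,p); print(np.c_[uv[:,1],w.round(3)])
for o in (.075,.094): effector.move_gripper(o); print(o,readout.get_finger_gap())
bot.servo_line([.457,.162,.16]); print(p)
tins_wrist("pics/w2.png")
E
```

```text
tcp [0.457 0.162 0.094] px of tcp/below: [array([323., 276.]), array([322., 243.])]
reg 0.88 3655 323.0 239.0 c [0.4556 0.162 ] r 0.0259 [128.  51.  38.]
reg 0.81 1133 260.0 330.0 c [0.5358 0.11  ] r 0.022 [ 42. 133. 131.]
reg 0.78 4159 115.0 220.0 c [0.4417 0.0052] r 0.0259 [143.  71.  58.]
reg 0.77 3296 127.0 346.0 c [5.482e-01 3.000e-04] r 0.0263 [106.  48. 136.]
[[2.00e+02 4.27e-01 1.62e-01 1.00e-03]
 [2.10e+02 4.32e-01 1.62e-01 1.80e-02]
 [2.20e+02 4.40e-01 1.62e-01 1.70e-02]
 [2.30e+02 4.47e-01 1.62e-01 1.80e-02]
 [2.40e+02 4.55e-01 1.62e-01 1.80e-02]
 [2.50e+02 4.63e-01 1.62e-01 1.90e-02]
 [2.60e+02 4.71e-01 1.62e-01 1.90e-02]
 [2.70e+02 4.79e-01 1.62e-01 1.80e-02]
 [2.80e+02 4.93e-01 1.62e-01 1.00e-03]
 [2.90e+02 4.48e-01 1.62e-01 1.38e-01]
 [3.00e+02 4.52e-01 1.62e-01 1.40e-01]
 [3.10e+02 4.56e-01 1.62e-01 1.42e-01]
 [3.20e+02 4.61e-01 1.62e-01 1.42e-01]]
0.075 0.07526649751930424
0.094 0.09400794125462175
[0.38080746 0.16116059 0.30935082]
tcp [0.4566 0.1619 0.1594] px of tcp/below: [array([323., 276.]), array([322., 225.])]
reg 0.82 1581 153.0 309.0 c [5.477e-01 4.000e-04] r 0.0258 [108.  53. 136.]
reg 0.74 2790 151.0 206.0 c [0.4417 0.0052] r 0.026 [137.  73.  61.]
reg 0.59 2256 270.0 314.0 c [0.5489 0.1113] r 0.026 [ 50. 152. 149.]
```

View pics/w2.png

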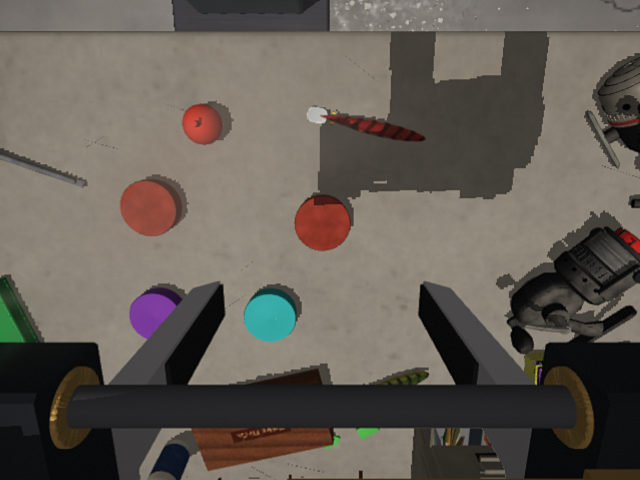

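The closed fingertips measure about 40 mm higher in the wrist depth than the stated TCP. That would explain closing on air above the tin. I'll measure the tips while open.

Run:
```python
from h import *
for o in (.094,.07):
    effector.move_gripper(o)
    tcp,rot=readout.get_eef_pos(),readout.get_ee_rot()
    f=grab_frame("wrist"); Rm,p=campose(f,tcp,rot)
    v,u=np.mgrid[0:480,0:640]; uv=np.c_[u.ravel(),v.ravel()]; w,z=world(f,uv,Rm,p)
    k=(z>0)&(w[:,2]>.06)&(w[:,2]<.30); w=w[k];uv=uv[k]
    for s in(-1,1):
        m=np.sign(w[:,1]-tcp[1])==s; i=np.argsort(w[m,2])[:400]
        print(o,tcp[2],s,"lowest",w[m][i[::80]].round(3).tolist(),uv[m][i[::80]].tolist())
```

```text
0.094 0.1591394401693783 -1 lowest [[0.449, 0.114, 0.195], [0.451, 0.114, 0.198], [0.446, 0.112, 0.201], [0.46, 0.114, 0.203], [0.46, 0.114, 0.205]] [[223, 285], [222, 292], [214, 284], [221, 314], [219, 317]]
0.094 0.1591394401693783 1 lowest [[0.538, 0.374, 0.06], [0.477, 0.421, 0.061], [0.478, 0.419, 0.061], [0.505, 0.396, 0.062], [0.669, 0.295, 0.063]] [[568, 327], [637, 260], [635, 261], [602, 292], [464, 456]]
0.07 0.16000902240524886 -1 lowest [[0.457, 0.126, 0.195], [0.446, 0.125, 0.2], [0.446, 0.123, 0.202], [0.449, 0.126, 0.205], [0.448, 0.126, 0.207]] [[249, 301], [243, 283], [238, 285], [245, 292], [244, 292]]
0.07 0.16000902240524886 1 lowest [[0.54, 0.377, 0.06], [0.538, 0.375, 0.061], [0.499, 0.399, 0.061], [0.505, 0.396, 0.062], [0.508, 0.397, 0.063]] [[570, 328], [569, 326], [606, 284], [601, 291], [603, 295]]
```

Run:
```python
from h import *
x,y=.456,.162
effector.move_gripper(.075)
bot.servo_line([x,y,.02],speed=.15); bot.sleep(.2)
print(bot.servo_line([x,y,-.05],speed=.03,f_stop=5),readout.get_eef_pos(),readout.get_force())
z=readout.get_eef_pos()[2]+.003
bot.servo_line([x,y,z],speed=.03); bot.sleep(.2); print("F0",readout.get_force(),z)
effector.move_gripper(0.0); print("gap",readout.get_finger_gap(),readout.get_finger_force(),readout.get_eef_pos(),readout.get_t())
```

```text
True [ 0.45591497  0.16198384 -0.03587136] [-2.79209519  0.47441593  5.43365286]
F0 [-0.47018829  0.27425424 -0.16552782] -0.03287136383610635
gap 0.04886722448051907 29.999698251485825 [ 0.45596319  0.1620265  -0.03289332] 15.7917
```

Contact came at TCP z = -0.036, so the real tips are 36 mm short of the stated TCP. The tin is now gripped, with a 49 mm gap. Next I lift it, weigh it and set it back, then do the other one.

Run:
```python
from h import *
def weigh(x,y,z0):
    b=np.array(readout.get_force())
    bot.servo_line([x,y,z0+.09],speed=.08); bot.sleep(.5)
    F=np.mean([readout.get_force() for _ in range(3)],0); g=readout.get_finger_gap()
    print("lift dF",F-b,F,"gap",g,"t",readout.get_t())
    if g<.04: raise SystemExit("lost")
    bot.servo_line([x,y,z0+.01],speed=.08); print(bot.servo_line([x,y,z0-.001],speed=.03,f_stop=4),readout.get_eef_pos()[2])
    effector.move_gripper(.075); bot.servo_line([x,y,.05],speed=.12); return F
A=weigh(.456,.162,-.0329)
tins_wrist()
x,y=.442,.005
bot.goto([x,y,.05],DOWN); bot.servo_line([x,y,-.033],speed=.1,f_stop=6)
effector.move_gripper(0.); g=readout.get_finger_gap(); print("gap",g)
if g<.04: raise SystemExit
B=weigh(x,y,readout.get_eef_pos()[2])
tins_wrist(); print(readout.get_t())
```

```text
lift dF [-1.07081642 -1.00006789 -1.08674463] [-0.27754751 -0.27372591 -0.54438129] gap 0.04903736208412265 t 17.5667
True -0.03316624922270526
tcp [0.4553 0.1619 0.0493] px of tcp/below: [array([323., 276.]), array([322., 261.])]
reg 0.84 5816 81.0 236.0 c [0.4413 0.0051] r 0.0263 [135.  63.  50.]
reg 0.7 4777 322.0 258.0 c [0.4557 0.1615] r 0.0257 [110.  43.  32.]
reg 0.61 2262 253.0 366.0 c [0.5455 0.1115] r 0.0247 [ 40. 132. 129.]
gap 0.04956577164127457
lift dF [ 0.45479549 -0.68548083 -6.86214069] [ 0.15478364  0.01618654 -3.27160624] gap 0.050180440949048576 t 24.6083
True -0.03267912579619416
tcp [0.4413 0.0052 0.0493] px of tcp/below: [array([323., 276.]), array([322., 260.])]
reg 0.62 1281 315.0 378.0 c [5.475e-01 2.000e-04] r 0.026 [71. 33. 92.]
reg 0.59 4912 321.0 258.0 c [0.4416 0.0043] r 0.0259 [106.  42.  31.]
reg 0.56 5445 555.0 277.0 c [0.456 0.161] r 0.0262 [121.  48.  36.]
27.675
```

Tin A weighs about 0.5 N (light) and tin B about 3.3 N (heavy). B goes to the tray.

Run:
```python
from h import *
x,y=.4415,.0047
bot.servo_line([x,y,-.0327],speed=.1,f_stop=6); effector.move_gripper(0.); g=readout.get_finger_gap(); print("gap",g)
if g<.04: raise SystemExit
bot.servo_line([x,y,.057],speed=.08); bot.sleep(.3)
X,Y=.590,-.1945
bot.goto([X,Y,.057],yaw(.29)); print("gap",readout.get_finger_gap(),readout.get_force(),readout.get_eef_pos())
bot.servo_line([X,Y,-.018],speed=.08); bot.sleep(.2)
print(bot.servo_line([X,Y,-.032],speed=.02,f_stop=3),readout.get_eef_pos()[2])
effector.move_gripper(.064); bot.servo_line([X,Y,.08],speed=.1); bot.goto([.50,-.05,.2],DOWN)
g=grab_frame("top"); Rm,p=campose(g); cv2.imwrite("pics/end.png",g["pixels"][180:360,160:480,::-1].repeat(2,0).repeat(2,1))
for d in regions_of("tin_p",g):
    v,u=np.nonzero(d["pixels"]); w,z=world(g,np.c_[u,v],Rm,p); w=w[z>0]
    print("top",round(d["score"],2),len(u),w.mean(0).round(3),g["pixels"][v,u].mean(0).round())
print(readout.get_t())
```

```text
gap 0.049712678606865235
gap 0.050071081400436576 [-0.52704329  0.26502225 -3.73392439] [ 0.58927781 -0.19335325  0.0564941 ]
True -0.029317040188374097
top 0.96 586 [0.457 0.161 0.019] [163.  79.  59.]
top 0.82 300 [ 0.589 -0.201  0.021] [181.  88.  63.]
top 0.74 348 [0.553 0.117 0.018] [ 41. 189. 180.]
36.225
```

View pics/end.png

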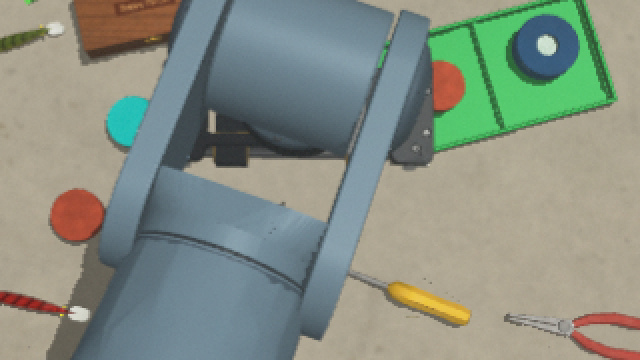

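The heavy tin lies in the empty compartment with its top at z ≈ 0.021. The light tin is at its start position, and the spool and the arm are clear.

```bash
python3 -c "
from h import *
print(readout.get_force()); print(order.hand_in())"
```

```text
[ 0.31032985 -0.13765676  0.35719273]
the job is handed in; nothing more can be done
None
```

I handed the job in at about 36 s of the 67 s allowed. Both tins were felt (about 0.5 N and 3.3 N), the heavier was set flat in the tray's empty compartment, the lighter stands within about 1 mm of its start, and the spool was not touched; no verdict came back.

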